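# Unbolt and open the crystal specimen case

### The job

Two oak specimen cases stand on the science-room bench, both locked. Open the one that holds the purple crystals: draw its yellow side bolt fully back, then slide its clear lid fully open by the blue handle. Leave the other case, with the brown and grey stones, locked, and let go at the end.

Things in the scene. Friction and masses are not known exactly. Their poses are not given: they have to be found in the camera images.
- crystal_handle (a point): Mid-point of the blue upright bar on the clear lid of the case with purple crystals: 14 mm thick (point x), 60 long (y), 40 high; point height 88 mm, lid top 68 mm above the bench. Point x (level) points the way the lid opens, away from the robot. Case 280 mm long (x), 150 wide; side rails 75 mm high, 62 to 75 mm either side of the bar's middle. Lid drags at about 1.5 N, stays where left.
- crystal_lid (a joint): How far that lid is open, in m: 0 closed, 0.100 fully open (end stop). While the bolt is in, the lid moves only about 3 mm and is then blocked; it is free once the bolt is drawn back more than about 20 mm.
- crystal_knob (a point): Mid-point of the yellow square knob (16 x 16 mm, 40 high) on the bolt at the left (point +y) side of the crystal case: point height 92 mm; bolt bar under it 72 mm high. Point y (level) points outward, the way the bolt is drawn back. Point x is the lid's opening direction. With both closed it lies 99 mm in x and 98 mm in y from the blue bar. Drags at about 1.5 N, stays where left.
- crystal_bolt (a joint): How far that bolt is drawn back, in m: 0 fully in (locked), 0.035 fully back (end stop). It starts between 0 and 0.005.
- stone_bolt (a joint): The same bolt on the other, otherwise identical case, which holds brown and grey stones and has its own blue handle: 0 fully in, 0.035 fully back; starts between 0 and 0.005. To be left locked.

How it is judged:
By the outcome, as a careful person would: the job done as asked, in the order asked, and still so for the second after the job is handed in, with the robot touching nothing.
It also fails if it takes over 40 s, if anything falls off the work surface, if the arm or the gripper's body presses on something with over 40 N, if the wrist force passes 120 N, or if a joint passes its speed limit or range.

### The arm

A 6-joint arm with a two-finger parallel gripper is mounted at the origin on the work surface. World frame = base frame: x ahead of the robot, y to its left, z up, the work surface at z = 0. Lengths are in m, angles in rad, forces in N, time in s.
With the tool pointing down it reaches from about 0.325 to 0.9 m from the base axis. Payload 6.1 kg.
Tool frame: the origin (TCP) lies at the very end of the fingers, on their centre line; the grasp point (between the pads) lies 19 mm behind it; z points along the fingers, y is the line along which they close (so a half turn about z gives the same grasp; the last joint's range is limited). The gripper opens to 85 mm and grips with 20 to 120 N. Pads are 22 mm wide; open, the fingers measure 114 mm over their backs; the gripper's body (76 mm by 85 mm) begins 54 mm behind the grasp point. The pads swing forward as they close: fully open they stand 13 mm farther back than shut.
Start: joints at [-1.262, 0.22, 1.526, -0, 1.395, -0.126], TCP at [0.263, -0.567, 0.231] pointing down, gripper open.
Joint ranges: [-2.98, 2.98], [-0.91, 2.08], [0.09, 2.57], [-1.24, 4.39], [0.2, 2.65], [-2.68, 2.68]. Speed limits (rad/s): [2.57, 2.57, 3.01, 3.14, 3.14, 3.14].

### API

Orientations are given as a unit quaternion [w, x, y, z].
In Python, from cell import bot, read_camera, calibration, ticket gives the robot as it stands. The module is installed in compiled form; this text tells all that it offers.
- The arm moves only by the shell command python3 -m handwheel 'ROWS' [FORCE]. ROWS is JSON, a list of rows, each a list of 3 entries, a list of its own where there are three numbers: the shift along the tool's x, y, z scaled (see below), then the turn, a rotation vector about the tool's x, y, z scaled (see below), then the gripper's target within -1 to 1 (shut at 1, half-way at 0, fully open at -1). A call has exactly 5 rows; each row is the pose to reach, as a shift and turn from the pose commanded when the call began, along the tool's axes at that moment; what a row does not reach only later rows make up. The controller multiplies each number of a shift by 0.08 m and each number of a turn by 0.5 rad. A row lasts 1/10 s, in which the tool goes at most 50 mm and 8.59 degrees, less where a joint would pass 70% of its speed; a pose out of reach is approached as far as the arm can. A call with a number of a shift or a turn outside -1 to 1 is refused whole. A call with a gripper value outside its range is refused whole. The fingers move at their own pace and stop on an object; FORCE is the grip in N (left out, the last holds). Time passes only in rows, so rows that repeat a pose let the fingers close, or fill a call up. It gives the time, the measured TCP pose, the force, the opening and the grip force at its end, in the units of the state.
- bot.get_obs(): the state, without advancing time (a new reading comes with each control period).
- read_camera(name): name is "side" or "top" or "wrist"; returns the picture (400x640x3 uint8, blue, green, red); there is no depth.
- calibration(name): a dict with "intrinsics" (3x3 intrinsics, pixels), "pose" (4x4, takes a point from camera to world coordinates); the wrist camera has in their place "hand_eye" (4x4, takes a point from camera to tool coordinates, whose origin is the TCP and whose axes are the flange's). Camera axes: x right, y up, looking along -z (the intrinsics and any distortion apply to the point x, -y, -z); pixel columns grow to the right and rows downward; lengths in m; the calibration is good to about 2 mm. A picture is of the moment at which its call begins: read the wrist's pose just before it. calibration takes no time and is no camera call.
- ticket.close_job(): hands the job in; it is judged then, once.
The state is a dict: "clock": time; "q": joint angles; "qvel": joint speeds; "effort": joint torques, N m; "position": TCP position; "orientation": TCP orientation; "contact_force": force on the tool from outside, world axes, zero at the start; "torque": the same for the moment, N m; "finger_gap": opening from 0.0 (shut) to 1.0 (fully open); "finger_force": force on a finger pad.
Only numpy, scipy, OpenCV 4.12 (cv2) and the standard library are available. Lean on these libraries where they do the work, as an engineer would, in place of code of your own. Each camera call takes 0.05 s, during which the arm holds its last target. There are 200 camera calls.

## Working session

There is one attempt and no reset: what is moved stays moved. The work goes in short steps, Python scripts to look and compute and a shell command to move; the robot and the scene stay as the last step left them, time stands still between calls to the robot, and variables do not carry over. Pictures are saved under pics/ and viewed, at most 10 in all, crops included, and the job is handed in when it is done.

```bash
mkdir -p pics; python3 - <<'E'
from cell import bot, read_camera, calibration
import cv2, numpy as np
o=bot.get_obs(); print(o)
for n in ("top","side"):
    cv2.imwrite(f"pics/{n}0.png",read_camera(n)); c=calibration(n); print(n,c)
print(calibration("wrist"))
E
```

```text
{'clock': 0.0, 'q': array([-1.26210503e+00,  2.21219649e-01,  1.52762659e+00,  2.66870659e-05,
        1.39469285e+00, -1.26107322e-01]), 'qvel': array([ 0.00036102,  0.00028169,  0.00041454, -0.00044341, -0.00066015,
        0.00145804]), 'effort': array([ 6.23969827e-04, -4.96903825e+01, -3.89385152e+01, -9.64435844e-05,
        1.10027436e-02, -8.95442440e-06]), 'position': array([ 0.26308157, -0.56626278,  0.23019506]), 'orientation': array([-9.70363045e-04,  9.76461741e-01,  2.15688482e-01, -7.56434896e-05]), 'contact_force': array([-0.55140116,  0.07297884,  0.59858291]), 'torque': array([ 0.05675618, -0.0086144 , -0.01022015]), 'finger_force': 0.0, 'finger_gap': 1.000755426593409}
top {'intrinsics': array([[441.63117015,   0.        , 318.21911828],
       [  0.        , 441.63117015, 205.34317093],
       [  0.        ,   0.        ,   1.        ]]), 'pose': array([[-0.0071325 ,  0.99429931, -0.10638615,  0.46516588],
       [-0.99992094, -0.00819335, -0.00953797,  0.01718608],
       [-0.01035525,  0.10630971,  0.99427914,  0.87853795],
       [ 0.        ,  0.        ,  0. 
[... 277 characters left out ...]
-0.28465529, -0.50829832,  0.8127756 ,  0.6754996 ],
       [ 0.00165977,  0.84758866,  0.53065121,  0.53626438],
       [ 0.        ,  0.        ,  0.        ,  1.        ]])}
{'intrinsics': array([[338.39346539,   0.        , 323.53910624],
       [  0.        , 338.39346539, 195.62935919],
       [  0.        ,   0.        ,   1.        ]]), 'hand_eye': array([[-5.04390988e-05,  9.51496750e-01,  3.07658790e-01,
         7.83942515e-02],
       [ 9.99999454e-01,  3.69003813e-04, -9.77273744e-04,
        -7.14634509e-06],
       [-1.04340006e-03,  3.07658573e-01, -9.51496250e-01,
        -1.42823067e-01],
       [ 0.00000000e+00,  0.00000000e+00,  0.00000000e+00,
         1.00000000e+00]])}
```

View pics/top0.png

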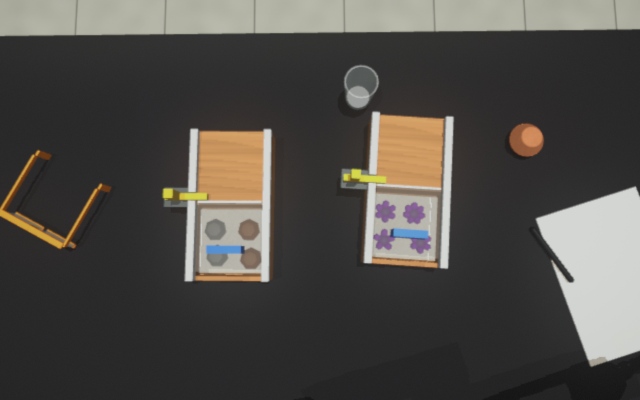

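View pics/side0.png

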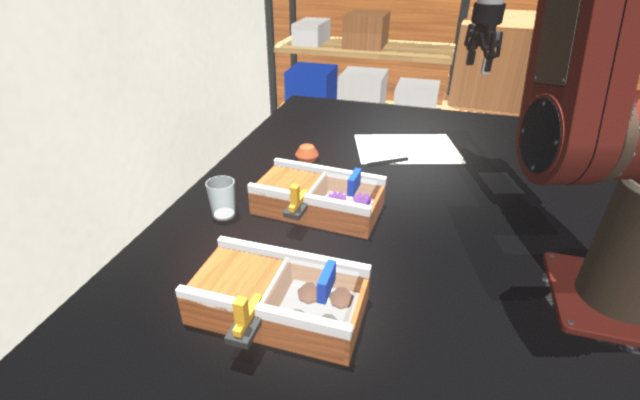

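Right case (crystals): blue bar about (410,233), knob about (356,175), glass just ahead of it at (360,85). Left case holds the stones.

```bash
cat > h.py <<'E'
import cv2, numpy as np
from cell import bot, read_camera, calibration
from scipy.spatial.transform import Rotation as R
def campose(n,o=None):
    c=calibration(n)
    if n!="wrist": return c["intrinsics"],c["pose"]
    T=np.eye(4); T[:3,:3]=R.from_quat(np.roll(o["orientation"],-1)).as_matrix(); T[:3,3]=o["position"]
    return c["intrinsics"],T@c["hand_eye"]
def cast(K,P,uv,z):
    uv=np.atleast_2d(uv).astype(float)
    d=np.c_[(uv[:,0]-K[0,2])/K[0,0],-(uv[:,1]-K[1,2])/K[1,1],-np.ones(len(uv))]@P[:3,:3].T
    return P[:3,3]+d*((z-P[2,3])/d[:,2])[:,None]
def blobs(im,col,amin=40):
    h=cv2.cvtColor(im,cv2.COLOR_BGR2HSV)
    lo,hi={"blue":((100,120,80),(125,255,255)),"yellow":((22,150,90),(34,255,255))}[col]
    m=cv2.inRange(h,lo,hi)
    return [c for c in cv2.findContours(m,cv2.RETR_EXTERNAL,cv2.CHAIN_APPROX_NONE)[0] if cv2.contourArea(c)>amin]
E
python3 - <<'E'
from h import *
im=cv2.imread("pics/top0.png"); K,P=campose("top")
for col,z in (("blue",.108),("yellow",.072)):
    for c in blobs(im,col):
        r=cv2.minAreaRect(c); b=cv2.boxPoints(r)
        print(col,np.round(r[0],1),np.round(r[1],1),r[2],"\n",np.round(cast(K,P,b,z)[:,:2],3).tolist(), np.round(cast(K,P,r[0],z),3))
# rails (white) in right case
h=cv2.cvtColor(im,cv2.COLOR_BGR2HSV); m=cv2.inRange(h,(0,0,150),(180,40,255)); m[:, :330]=0; m[:,470:]=0; m[:105]=0; m[290:]=0
for c in cv2.findContours(m,cv2.RETR_EXTERNAL,cv2.CHAIN_APPROX_NONE)[0]:
    if cv2.contourArea(c)>100:
        r=cv2.minAreaRect(c); print("rail",np.round(r[0]),np.round(r[1]),r[2],np.round(cast(K,P,cv2.boxPoints(r),.075)[:,:2],3).tolist())
k=cast(K,P,[[356,174]],.112); print("knob",k)
cv2.imwrite("pics/crop0.png",cv2.resize(im[100:280,330:470],None,fx=3,fy=3,interpolation=cv2.INTER_CUBIC))
E
```

```text
blue [224.5 249. ] [ 6. 35.] 90.0 
 [[0.478, 0.219], [0.478, 0.158], [0.467, 0.158], [0.468, 0.219]] [[0.473 0.188 0.108]]
blue [409.5 233.4] [35.4  7.9] 4.573920726776123 
 [[0.493, -0.103], [0.507, -0.104], [0.501, -0.165], [0.488, -0.164]] [[ 0.497 -0.134  0.108]]
yellow [190.9 195.9] [32.4  7.8] 3.6913859844207764 
 [[0.566, 0.29], [0.58, 0.29], [0.576, 0.23], [0.561, 0.23]] [[0.571 0.26  0.072]]
yellow [169. 194.] [10. 12.] 90.0 
 [[0.584, 0.312], [0.584, 0.29], [0.565, 0.289], [0.566, 0.311]] [[0.575 0.301 0.072]]
yellow [364.7 175.3] [41.3 12. ] 3.1798300743103027 
 [[0.598, -0.022], [0.62, -0.024], [0.615, -0.1], [0.593, -0.098]] [[ 0.607 -0.061  0.072]]
rail [408. 187.] [63.  3.] 4.39870548248291 [[0.586, -0.083], [0.592, -0.084], [0.582, -0.199], [0.576, -0.198]]
rail [401. 224.] [71. 79.] 2.2906100749969482 [[0.448, -0.056], [0.592, -0.065], [0.586, -0.194], [0.442, -0.183]]
rail [446. 192.] [  8. 150.] 2.1610794067382812 [[0.438, -0.193], [0.715, -0.213], [0.715, -0.228], [0.437, -0.207]]
rail [374. 143.] [ 7. 62.] 3.1798300743103027 [[0.609, -0.068], [0.726, -0.077], [0.726, -0.091], [0.608, -0.082]]
knob [[ 0.60203372 -0.0422553   0.112     ]]
```

View pics/crop0.png

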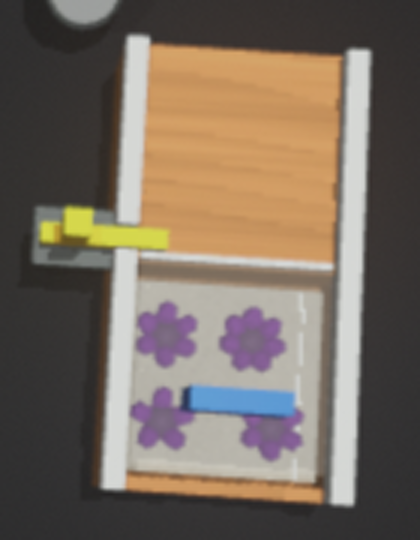

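Yaw −4.2°, bar at (0.497,−0.135), knob at (0.602,−0.042); it matches bar + the given offset (0.603,−0.044). Moving above the knob.

```bash

python3 -m handwheel '[[[0.25,-0.15,0],[0,0,-0.25],-1],[[0.5,-0.3,0],[0,0,-0.5],-1],[[0.75,-0.45,0],[0,0,-0.75],-1],[[1,-0.6,0],[0,0,-1],-1],[[1,-0.6,0],[0,0,-1],-1]]'
python3 -m handwheel '[[[0.25,-0.02,0],[0,0,-0.25],-1],[[0.5,-0.03,0],[0,0,-0.5],-1],[[0.75,-0.05,0],[0,0,-0.75],-1],[[1,-0.07,0],[0,0,-1],-1],[[1,-0.07,0],[0,0,-1],-1]]'
python3 -m handwheel '[[[0.25,0.12,0],[0,0,-0.03],-1],[[0.5,0.24,0],[0,0,-0.06],-1],[[0.75,0.36,0],[0,0,-0.09],-1],[[1,0.48,0],[0,0,-0.124],-1],[[1,0.48,0],[0,0,-0.124],-1]]'
```

```text
clock: 0.6
position: [0.317, -0.4873, 0.2308]
orientation: [-0.001, 0.892, 0.453, 0.0]
contact_force: [-0.8, -0.6, 0.0]
finger_gap: 1.001
finger_force: 0.0
clock: 1.1
position: [0.3593, -0.4207, 0.231]
orientation: [-0.0, 0.753, 0.658, 0.0]
contact_force: [0.3, -0.0, -0.2]
finger_gap: 0.998
finger_force: 0.0
clock: 1.6
position: [0.4081, -0.3471, 0.2311]
orientation: [-0.0, 0.733, 0.68, 0.0]
contact_force: [-1.2, -1.1, -0.3]
finger_gap: 1.003
finger_force: 0.0
```

As predicted; four more steps of (80, 43) mm.

```bash

python3 -m handwheel '[[[0.25,0.13,0],[0,0,0],-1],[[0.5,0.27,0],[0,0,0],-1],[[0.75,0.4,0],[0,0,0],-1],[[1,0.54,0],[0,0,0],-1],[[1,0.54,0],[0,0,0],-1]]'
python3 -m handwheel '[[[0.25,0.13,0],[0,0,0],-1],[[0.5,0.27,0],[0,0,0],-1],[[0.75,0.4,0],[0,0,0],-1],[[1,0.54,0],[0,0,0],-1],[[1,0.54,0],[0,0,0],-1]]'
python3 -m handwheel '[[[0.25,0.13,0],[0,0,0],-1],[[0.5,0.27,0],[0,0,0],-1],[[0.75,0.4,0],[0,0,0],-1],[[1,0.54,0],[0,0,0],-1],[[1,0.54,0],[0,0,0],-1]]'
python3 -m handwheel '[[[0.25,0.13,0],[0,0,0],-1],[[0.5,0.27,0],[0,0,0],-1],[[0.75,0.4,0],[0,0,0],-1],[[1,0.54,0],[0,0,0],-1],[[1,0.54,0],[0,0,0],-1]]'
python3 - <<'E'
from h import *
o=bot.get_obs(); im=read_camera("wrist"); cv2.imwrite("pics/w1.png",im); K,P=campose("wrist",o)
for col,z in (("blue",.108),("yellow",.112)):
    for c in blobs(im,col,150):
        r=cv2.minAreaRect(c); print(col,np.round(r[0]),np.round(r[1]),round(r[2],1),np.round(cast(K,P,cv2.boxPoints(r),z)[:,:2],4).tolist(),np.round(cast(K,P,r[0],z),4))
print(o["position"],o["orientation"])
E
```

```text
clock: 2.1
position: [0.4571, -0.2709, 0.2312]
orientation: [-0.0, 0.733, 0.68, 0.0]
contact_force: [0.8, -0.2, 0.5]
finger_gap: 1.001
finger_force: 0.0
clock: 2.6
position: [0.506, -0.1947, 0.2312]
orientation: [0.0, 0.733, 0.68, -0.0]
contact_force: [0.5, -0.4, -0.5]
finger_gap: 0.999
finger_force: 0.0
clock: 3.1
position: [0.5551, -0.1184, 0.2312]
orientation: [0.0, 0.733, 0.68, -0.0]
contact_force: [-0.1, -0.2, -0.9]
finger_gap: 1.0
finger_force: 0.0
clock: 3.6
position: [0.6041, -0.042, 0.2311]
orientation: [0.0, 0.733, 0.68, -0.0]
contact_force: [0.6, -0.5, -0.4]
finger_gap: 1.0
finger_force: 0.0
blue [224. 284.] [75. 22.] 84.6 [[0.5014, -0.0898], [0.5203, -0.0892], [0.5147, -0.1669], [0.4942, -0.1676]] [[ 0.5078 -0.1268  0.108 ]]
yellow [322. 194.] [80. 19.] 90.0 [[0.5976, -0.0135], [0.6125, -0.0146], [0.6079, -0.0828], [0.5919, -0.0816]] [[ 0.6026 -0.0468  0.112 ]]
[ 0.60407657 -0.04196574  0.23109802] [ 1.14032667e-04  7.32790041e-01  6.80454798e-01 -9.81549323e-05]
```

View pics/w1.png

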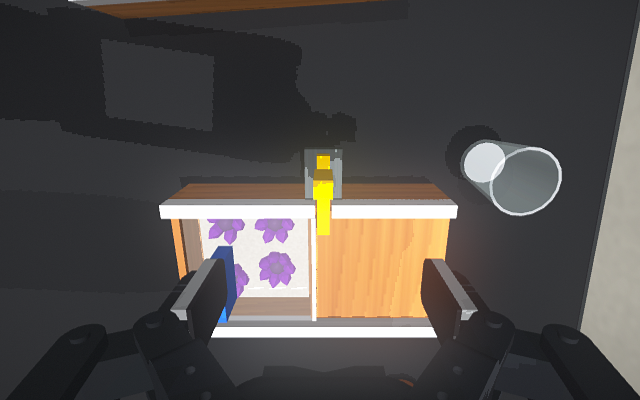

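Wrist view: knob at about (323,190), centred between the fingers within 2 mm; glass at (485–525,170) is clear of the right finger. Descend 145 mm, close gently.

```bash

python3 -m handwheel '[[[0,-0.01,0.22],[0,0,0],-1],[[0,-0.02,0.45],[0,0,0],-1],[[0,-0.02,0.68],[0,0,0],-1],[[0,-0.02,0.9],[0,0,0],-1],[[0,-0.02,0.9],[0,0,0],-1]]'
python3 -m handwheel '[[[0,0,0.22],[0,0,0],-1],[[0,0,0.45],[0,0,0],-1],[[0,0,0.68],[0,0,0],-1],[[0,0,0.9],[0,0,0],-1],[[0,0,0.9],[0,0,0],-1]]'
python3 -m handwheel '[[[0,0,0],[0,0,0],1],[[0,0,0],[0,0,0],1],[[0,0,0],[0,0,0],1],[[0,0,0],[0,0,0],1],[[0,0,0],[0,0,0],1]]' 25
python3 -m handwheel '[[[0,0,0],[0,0,0],1],[[0,0,0],[0,0,0],1],[[0,0,0],[0,0,0],1],[[0,0,0],[0,0,0],1],[[0,0,0],[0,0,0],1]]'
python3 - <<'E'
from h import *
cv2.imwrite("pics/s2.png",read_camera("side"))
E
```

```text
clock: 4.15
position: [0.5992, -0.0433, 0.1562]
orientation: [-0.002, 0.733, 0.68, -0.002]
contact_force: [-0.1, 0.1, 0.2]
finger_gap: 1.001
finger_force: 0.0
clock: 4.65
position: [0.6, -0.0425, 0.0855]
orientation: [-0.002, 0.733, 0.68, -0.001]
contact_force: [-1.0, 1.0, 0.0]
finger_gap: 0.998
finger_force: 0.0
clock: 5.15
position: [0.6036, -0.0416, 0.0884]
orientation: [0.002, 0.733, 0.68, 0.001]
contact_force: [0.3, -0.7, -5.2]
finger_gap: 0.18
finger_force: 29.7
clock: 5.65
position: [0.6034, -0.0415, 0.0883]
orientation: [0.001, 0.733, 0.68, 0.001]
contact_force: [4.4, 0.1, 0.6]
finger_gap: 0.177
finger_force: 30.8
```

View pics/s2.png

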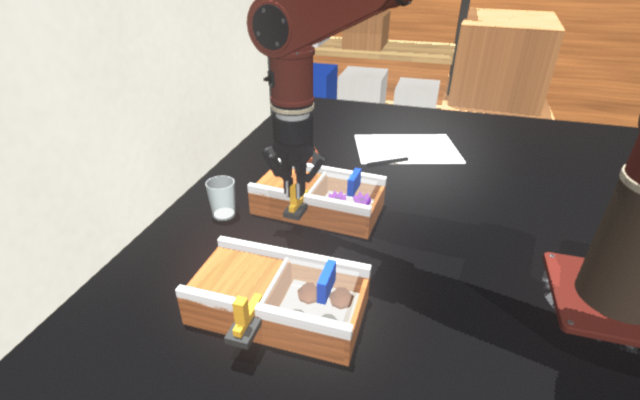

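The fingers hold the yellow knob (about 15 mm gap, 30 N). Draw outward along tool +x.

```bash

python3 -m handwheel '[[[0.08,0,0],[0,0,0],1],[[0.16,0,0],[0,0,0],1],[[0.24,0,0],[0,0,0],1],[[0.3,0,0],[0,0,0],1],[[0.36,0,0],[0,0,0],1]]'
python3 -m handwheel '[[[0.02,0,0],[0,0,0],1],[[0.04,0,0],[0,0,0],1],[[0.06,0,0],[0,0,0],1],[[0.08,0,0],[0,0,0],1],[[0.08,0,0],[0,0,0],1]]'
```

```text
clock: 6.2
position: [0.6055, -0.0131, 0.0883]
orientation: [0.001, 0.733, 0.68, 0.001]
contact_force: [5.0, -2.0, 0.2]
finger_gap: 0.179
finger_force: 30.8
clock: 6.7
position: [0.6057, -0.0099, 0.0882]
orientation: [0.003, 0.733, 0.68, -0.001]
contact_force: [5.2, -12.6, -0.2]
finger_gap: 0.177
finger_force: 30.7
```

12.6 N against the end stop after about 32 mm. Release, rise, shift towards the bar and look.

```bash

python3 -m handwheel '[[[0,0,0],[0,0,0],-1],[[0,0,0],[0,0,0],-1],[[0,0,0],[0,0,0],-1],[[0,0,0],[0,0,0],-1],[[0,0,0],[0,0,0],-1]]'
python3 -m handwheel '[[[0,0,-0.15],[0,0,0],-1],[[0,0,-0.4],[0,0,0],-1],[[0,0,-0.7],[0,0,0],-1],[[0,0,-1],[0,0,0],-1],[[0,0,-1],[0,0,0],-1]]'
python3 -m handwheel '[[[-0.2,-0.15,-0.1],[0,0,0],-1],[[-0.4,-0.3,-0.2],[0,0,0],-1],[[-0.6,-0.45,-0.3],[0,0,0],-1],[[-0.85,-0.62,-0.4],[0,0,0],-1],[[-0.85,-0.62,-0.4],[0,0,0],-1]]'
python3 -m handwheel '[[[-0.2,-0.15,0],[0,0,0],-1],[[-0.4,-0.3,0],[0,0,0],-1],[[-0.6,-0.45,0],[0,0,0],-1],[[-0.85,-0.62,0],[0,0,0],-1],[[-0.85,-0.62,0],[0,0,0],-1]]'
python3 - <<'E'
from h import *
o=bot.get_obs(); im=read_camera("wrist"); cv2.imwrite("pics/w3.png",im); K,P=campose("wrist",o)
for col,z in (("blue",.108),("yellow",.112)):
    for c in blobs(im,col,150):
        r=cv2.minAreaRect(c); print(col,np.round(r[0]),np.round(r[1]),round(r[2],1),np.round(cast(K,P,cv2.boxPoints(r),z)[:,:2],4).tolist())
print(o["position"],o["orientation"])
E
```

```text
clock: 7.2
position: [0.6043, -0.006, 0.0872]
orientation: [-0.0, 0.733, 0.681, -0.0]
contact_force: [-0.5, 0.6, 0.9]
finger_gap: 0.993
finger_force: 0.0
clock: 7.7
position: [0.6074, -0.0066, 0.1728]
orientation: [0.003, 0.733, 0.681, 0.003]
contact_force: [1.0, -0.4, 0.7]
finger_gap: 1.003
finger_force: 0.0
clock: 8.2
position: [0.5492, -0.0722, 0.2002]
orientation: [0.001, 0.733, 0.68, -0.0]
contact_force: [0.1, -0.1, 0.2]
finger_gap: 0.999
finger_force: 0.0
clock: 8.7
position: [0.4944, -0.1356, 0.1987]
orientation: [-0.0, 0.733, 0.68, -0.0]
contact_force: [-0.1, 0.2, 1.2]
finger_gap: 1.001
finger_force: 0.0
blue [330. 194.] [87. 19.] 90.0 [[0.4942, -0.1], [0.5074, -0.101], [0.5033, -0.1672], [0.4889, -0.1661]]
yellow [475.  46.] [52. 98.] 6.2 [[0.5776, -0.0665], [0.582, -0.0113], [0.6132, -0.0166], [0.6114, -0.0726]]
[ 0.49437792 -0.13561623  0.19869768] [-3.71947057e-04  7.33427972e-01  6.79766926e-01 -4.45367234e-04]
```

View pics/w3.png

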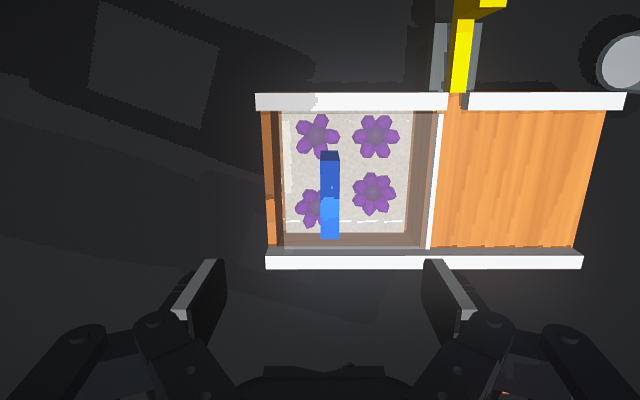

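The bolt is drawn out past the rail (yellow at (460,50)); the blue bar lies at columns 320–340, rows 150–238, centred between the fingers. Descend 111 mm and close.

```bash

python3 -m handwheel '[[[0,0.02,0.18],[0,0,0],-1],[[0,0.04,0.36],[0,0,0],-1],[[0,0.04,0.54],[0,0,0],-1],[[0,0.04,0.7],[0,0,0],-1],[[0,0.04,0.7],[0,0,0],-1]]'
python3 -m handwheel '[[[0,0,0.18],[0,0,0],-1],[[0,0,0.36],[0,0,0],-1],[[0,0,0.54],[0,0,0],-1],[[0,0,0.69],[0,0,0],-1],[[0,0,0.69],[0,0,0],-1]]'
python3 -m handwheel '[[[0,0,0],[0,0,0],1],[[0,0,0],[0,0,0],1],[[0,0,0],[0,0,0],1],[[0,0,0],[0,0,0],1],[[0,0,0],[0,0,0],1]]' 25
python3 -m handwheel '[[[0,0,0],[0,0,0],1],[[0,0,0],[0,0,0],1],[[0,0,0],[0,0,0],1],[[0,0,0],[0,0,0],1],[[0,0,0],[0,0,0],1]]'
```

```text
clock: 9.25
position: [0.4969, -0.1337, 0.14]
orientation: [-0.003, 0.733, 0.681, -0.001]
contact_force: [0.1, 0.3, 0.1]
finger_gap: 0.998
finger_force: 0.0
clock: 9.75
position: [0.497, -0.1342, 0.0856]
orientation: [-0.002, 0.733, 0.68, -0.001]
contact_force: [-0.0, 0.0, 0.7]
finger_gap: 0.998
finger_force: 0.0
clock: 10.25
position: [0.499, -0.135, 0.0886]
orientation: [0.0, 0.733, 0.68, 0.0]
contact_force: [-0.8, 0.5, 6.5]
finger_gap: 0.155
finger_force: 30.2
clock: 10.75
position: [0.499, -0.135, 0.0886]
orientation: [0.0, 0.733, 0.68, 0.0]
contact_force: [-0.9, 0.5, 5.4]
finger_gap: 0.155
finger_force: 29.8
```

```bash

python3 -m handwheel '[[[0,0.15,0],[0,0,0],1],[[0,0.3,0],[0,0,0],1],[[0,0.45,0],[0,0,0],1],[[0,0.6,0],[0,0,0],1],[[0,0.6,0],[0,0,0],1]]'
python3 -m handwheel '[[[0,0.15,0],[0,0,0],1],[[0,0.3,0],[0,0,0],1],[[0,0.45,0],[0,0,0],1],[[0,0.57,0],[0,0,0],1],[[0,0.57,0],[0,0,0],1]]'
python3 -m handwheel '[[[0,0.03,0],[0,0,0],1],[[0,0.06,0],[0,0,0],1],[[0,0.09,0],[0,0,0],1],[[0,0.11,0],[0,0,0],1],[[0,0.11,0],[0,0,0],1]]'
```

```text
clock: 11.25
position: [0.5482, -0.1386, 0.0886]
orientation: [0.001, 0.733, 0.681, 0.001]
contact_force: [1.8, 0.3, 5.6]
finger_gap: 0.155
finger_force: 29.7
clock: 11.75
position: [0.593, -0.1419, 0.0886]
orientation: [0.001, 0.733, 0.681, 0.0]
contact_force: [1.3, 0.7, 5.4]
finger_gap: 0.156
finger_force: 29.7
clock: 12.25
position: [0.5971, -0.1422, 0.0886]
orientation: [-0.003, 0.733, 0.681, -0.003]
contact_force: [-16.0, 1.0, 16.7]
finger_gap: 0.155
finger_force: 31.5
```

−16 N at 98 mm travel: end stop. Release, rise, check.

```bash

python3 -m handwheel '[[[0,0,0],[0,0,0],-1],[[0,0,0],[0,0,0],-1],[[0,0,0],[0,0,0],-1],[[0,0,0],[0,0,0],-1],[[0,0,0],[0,0,0],-1]]'
python3 -m handwheel '[[[0,0,-0.15],[0,0,0],-1],[[0,0,-0.4],[0,0,0],-1],[[0,0,-0.7],[0,0,0],-1],[[0,0,-1],[0,0,0],-1],[[0,0,-1],[0,0,0],-1]]'
python3 -m handwheel '[[[0,-0.2,-0.2],[0,0,0],-1],[[0,-0.4,-0.4],[0,0,0],-1],[[0,-0.6,-0.6],[0,0,0],-1],[[0,-0.8,-0.8],[0,0,0],-1],[[0,-0.8,-0.8],[0,0,0],-1]]'
python3 - <<'E'
from h import *
o=bot.get_obs(); im=read_camera("wrist"); cv2.imwrite("pics/w4.png",im); K,P=campose("wrist",o)
for col,z in (("blue",.108),("yellow",.112)):
    for c in blobs(im,col,150):
        r=cv2.minAreaRect(c); print(col,np.round(r[0]),np.round(r[1]),round(r[2],1),np.round(cast(K,P,cv2.boxPoints(r),z)[:,:2],4).tolist())
print(o["position"],o["contact_force"])
E
```

```text
clock: 12.75
position: [0.6007, -0.1423, 0.0878]
orientation: [-0.0, 0.733, 0.68, -0.0]
contact_force: [-0.8, 0.1, 0.0]
finger_gap: 0.984
finger_force: 0.0
clock: 13.25
position: [0.6036, -0.1434, 0.1736]
orientation: [0.004, 0.733, 0.68, 0.002]
contact_force: [-0.3, -0.0, 0.6]
finger_gap: 1.002
finger_force: 0.0
clock: 13.75
position: [0.537, -0.138, 0.2344]
orientation: [0.002, 0.733, 0.68, 0.001]
contact_force: [1.3, 0.3, 0.1]
finger_gap: 0.999
finger_force: 0.0
blue [392. 183.] [25. 76.] 3.3 [[0.5809, -0.1724], [0.586, -0.1072], [0.6059, -0.1099], [0.6023, -0.1754]]
yellow [401.  46.] [33. 94.] 3.0 [[0.5867, -0.0672], [0.5914, -0.0054], [0.614, -0.0081], [0.6111, -0.0703]]
[ 0.53701737 -0.13795679  0.23442766] [1.27857722 0.34984614 0.10069447]
```

View pics/w4.png

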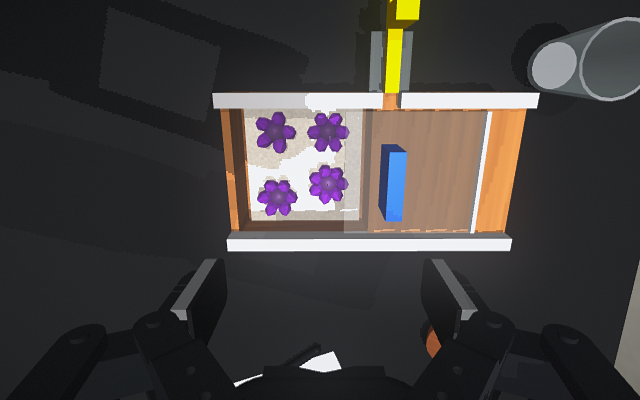

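The lid has moved about 99 mm (blue bar at (393,183)), and the bolt is out at (395,50). One last top-view check of the knob.

```bash
python3 - <<'E'
from h import *
im=read_camera("top"); K,P=campose("top"); i0=cv2.imread("pics/top0.png")
for n,i in(("before",i0),("now",im)):
  for c in blobs(i,"yellow",20)+blobs(i,"blue",20):
    x,y,w,h=cv2.boundingRect(c); print(n,(x,y,w,h),np.round(cast(K,P,[[x,y+h/2]],.092)[0,:2],4))
cv2.imwrite("pics/t5.png",cv2.resize(im[60:300,140:480],None,fx=2,fy=2))
E
```

```text
before (175, 191, 33, 9) [0.5693 0.2826]
before (163, 189, 13, 11) [0.5713 0.3044]
before (344, 169, 42, 14) [ 0.6021 -0.0221]
before (207, 246, 36, 7) [0.472  0.2229]
before (392, 229, 36, 10) [ 0.4971 -0.1059]
now (35, 230, 26, 18) [0.493  0.5317]
now (178, 193, 30, 7) [0.5674 0.2772]
now (163, 189, 12, 11) [0.5713 0.3044]
now (326, 168, 42, 14) [0.6043 0.0103]
now (207, 246, 35, 7) [0.472  0.2229]
now (395, 173, 31, 11) [ 0.5968 -0.1138]
```

View pics/t5.png

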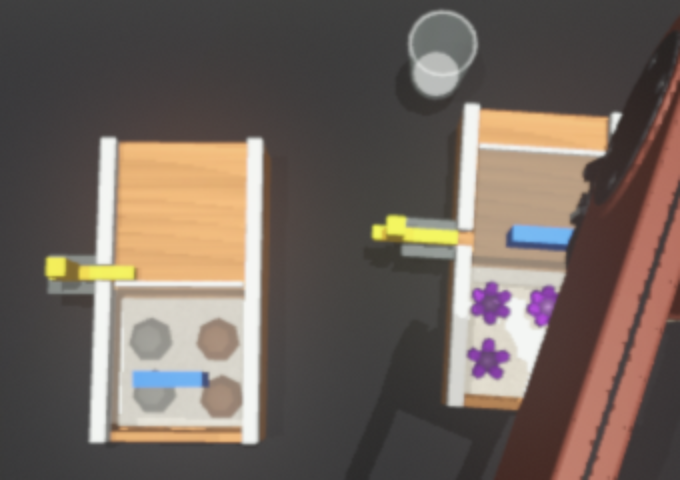

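The knob moved 32 mm to its stop, the crystal lid is open, and the stone case is unchanged. Handing in.

```bash
python3 -c "
from cell import ticket
print(ticket.close_job())"
```

```text
the job is handed in; nothing more can be done
None
```

The crystal case is open: I drew its bolt back to the end stop, then slid the lid about 99 mm to its end stop; the stone case is still locked, the gripper is clear of everything, and I handed the job in at about 14 s.

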